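# Square a driver board in the corner, then tray it

## Robot

A 6-joint arm with a two-finger parallel gripper is mounted at the origin on the work surface. World frame = base frame: x ahead of the robot, y to its left, z up, the work surface at z = 0. Lengths are in m, angles in rad, forces in N, time in s.
With the tool pointing down it reaches from about 0.425 to 0.95 m from the base axis. Payload 3.5 kg.
Tool frame: the origin (TCP) lies midway between the tips of the shut fingers; the grasp point (between the pads) lies 19 mm behind it (ctrl.pinch_z is the distance from the TCP to the grasp point, in m); z points along the fingers, y is the line along which they close (so a half turn about z gives the same grasp; the last joint's range is limited). The gripper opens to 85 mm and grips with 20 to 120 N. Pads are 22 mm wide; open, the fingers measure 114 mm over their backs; the gripper's body (76 mm by 85 mm) begins 54 mm behind the grasp point. The pads swing forward as they close: fully open they stand 13 mm farther back than shut.
Start: joints at [0.952, 0.286, 1.577, -0, 1.279, -0.15], TCP at [0.305, 0.602, 0.231] pointing down, gripper open.
Joint ranges: [-2.77, 2.77], [-0.9, 2.22], [0.21, 2.48], [-1.53, 4.67], [0.24, 2.81], [-2.84, 2.84]. Speed limits (rad/s): [2.79, 2.79, 3.14, 3.14, 3.14, 3.14].

## Interface

Orientations are given as a unit quaternion [x, y, z, w].
In Python, from plant import get_state, viewer, sign_off, ctrl gives the robot as it stands. The module is installed in compiled form; this text tells all that it offers.
- The arm moves only by the shell command python3 -m handwheel 'ROWS' [FORCE]. ROWS is JSON, a list that holds one entry, the list of rows, each a list of 5 numbers: the finger opening in m, from 0 to 0.0854, then the shift along the tool's x, y, z in m, then the turn about the tool's z in degrees. In form: [[[claw, x, y, z, spin], ...]]. A call has 1 to 12 rows; each row shifts and turns the commanded pose from where the row before left it, along the tool's axes as they then stand; what a row does not reach is not made up. A row lasts 1/12 s, in which the tool goes at most 41.7 mm and 7.16 degrees, less where a joint would pass 70% of its speed; a pose out of reach is approached as far as the arm can. A call is refused whole if a number of a shift passes 0.0417 or a number of a turn 7.16, either way. A call with a gripper value outside its range is refused whole. The fingers move at their own pace and stop on an object; FORCE is the grip in N (left out, the last holds). Time passes only in rows, so rows that do not move let the fingers close. It gives the time, the measured TCP pose, the force, the opening and the grip force at its end, in the units of the state.
- get_state(): the state, without advancing time (a new reading comes with each control period).
- viewer.read_camera(name): name is "side" or "top"; returns the picture (420x560x3 uint8, blue, green, red); there is no depth.
- viewer.camera_params(name): a dict with "fov_y" (degrees; the focal length in pixels is half the picture's height over the tangent of half this angle, whatever the lens; pixels are square), "cx", "cy" (the principal point, pixels), "xyz" and "attitude" of the camera in the world. Camera axes: x right, y up, looking along -z (the intrinsics and any distortion apply to the point x, -y, -z); pixel columns grow to the right and rows downward; lengths in m; the calibration is good to about 2 mm. A picture is of the moment at which its call begins. camera_params takes no time and is no camera call.
- sign_off(): hands the job in; it is judged then, once.
Trained networks look in the newest picture that a camera, given by its name, has taken for a name from the list of things; names that differ only in an ending like _2 or _b are one class to them, and where a whole thing is asked for, a point or a joint stands for the part that bears it (a point fixed in the world has none). Each returns a list of dicts, best first, with "confidence" (0 to 1); they miss things now and then, are a little off and sometimes report something else, mostly with a low value. They report only what shows in the picture. A call takes as long as a camera call. They do not tell look-alikes from the thing itself.
- viewer.look_for(camera, name): "extent" ([left, top, width, height] as shares, 0 to 1, of the picture: columns of its width, rows of its height, round what is visible of it).
- viewer.outline_of(camera, name): "mask" (420x560 bool, what is visible of it) and "extent" ([left, top, width, height] as shares, 0 to 1, of the picture: columns of its width, rows of its height, round what is visible of it).
- viewer.pinpoint(camera, name): "xy" ([column, row] as shares, 0 to 1, of the picture: columns of its width, rows of its height: a listed point, or the origin of a listed thing).
The state is a dict: "time": time; "qpos": joint angles; "dq": joint speeds; "joint_efforts": joint torques, N m; "eef_pos": TCP position; "tcp_rot": TCP orientation; "contact_force": force on the tool from outside, world axes, zero at the start; "wrist_torque": the same for the moment, N m; "opening": opening from 0.0 (shut) to 1.0 (fully open); "finger_force": force on a finger pad.
Only numpy, scipy, OpenCV 4.12 (cv2) and the standard library are available. Lean on these libraries where they do the work, as an engineer would, in place of code of your own. Each camera call takes 0.05 s, during which the arm holds its last target. There are 200 camera calls.

## Task

Slide the small circuit board with the finned heat sink along the brown plate, without lifting it, into the corner of the two metal fences until its edges rest against both. Then pick it up by the heat sink and lay it flat inside the empty grey tray, setting it down rather than dropping it, and let go.

Things in the scene. Friction and masses are not known exactly. Their poses are not given: they have to be found in the camera images.
- driver_mid (a point): Loose green circuit board on the brown plate, 60 mm (its x) by 80 mm (y), 5 mm thick, with a bare metal finned heat sink fixed on its middle, 30 (x) by 44 (y) by 30 mm high, solid to push or grip. In all 35 mm high, about 160 g. Point: its centre, 17.5 mm above its underside; z up. Other boards of this outline (bare, with a copper coil, with two black cans) are bystanders.
- home (a point): Where the board's centre lies when home in the corner. Axes of the fixed brown plate: top 12 mm above the table, 17.5 mm below this point; it reaches 180 mm to -x and 230 mm to +y of this point, clear but for the board. Far fence face 30 mm to +x (bar along y), right fence face 40 mm to -y (bar along x): aluminium bars 10 mm wide, 8 mm above the plate.
- tray_mid (a point): Where the board's centre lies when it is flat in the middle of the empty grey tray (17.5 mm above its floor), the board's x along the tray's x, either way round. The tray is fixed, inside 90 mm (x) by 110 mm (y), walls 4 mm thick and 14 mm high, floor 4 mm above the table. An equal tray near by already holds a board with a copper coil.
Mind the look-alikes: they are no part of the job. What is shaped like the part that bears driver_mid but blue or purple is not meant.

How it is judged:
On the way:
1. the driver board lies flat on the plate, home in the corner of the fences (within 10 mm each way and 10 degrees) (x of driver_mid in the frame of home between -0.01 and 0.01 m and y of driver_mid in the frame of home between -0.01 and 0.01 m and z of driver_mid in the frame of home between -0.005 and 0.005 m and angle between the x axis of driver_mid and the x axis of home, either way round below 0.175 rad), for 0.2 s.
At the end, for the whole second after the job is handed in: The driver board lies flat and at rest on the floor of the empty tray, its centre within 20 mm of the tray's middle each way (anywhere that it lies flat inside the walls), released (x of driver_mid in the frame of tray_mid between -0.02 and 0.02 m and y of driver_mid in the frame of tray_mid between -0.02 and 0.02 m and z of driver_mid in the frame of tray_mid between -0.006 and 0.006 m and angle between the x axis of driver_mid and the x axis of tray_mid, either way round below 0.45 rad and angle between driver_mid's own z axis and vertical below 0.1 rad and linear speed of driver below 0.02 m/s); the robot touches nothing.
It fails at once if the driver board is lifted off the plate instead of slid (raised more than 12 mm over the plate's inner part, more than 40 mm to the left of home) (y of driver_mid in the frame of home between 0.04 and 0.24 m and x of driver_mid in the frame of home between -0.19 and 0.04 m and z of driver_mid in the frame of home between 0.012 and 0.05 m).
It fails at once if the driver board is dropped or flung (faster than 0.7 m/s with no finger on it) (linear speed of driver above 0.7 m/s and contact force between the fingers and driver below 0.05 N).
It also fails if it takes over 64 s, if anything falls off the work surface, if the arm or the gripper's body presses on something with over 40 N, if the wrist force passes 120 N, or if a joint passes its speed limit or range.

## Working session

There is one attempt and no reset: what is moved stays moved. The work goes in short steps, Python scripts to look and compute and a shell command to move; the robot and the scene stay as the last step left them, time stands still between calls to the robot, and variables do not carry over. Pictures are saved under pics/ and viewed, at most 10 in all, crops included, and the job is handed in when it is done.

```bash
mkdir -p pics; cat > h.py <<'E'
import numpy as np,cv2
from scipy.spatial.transform import Rotation as R
from plant import get_state, viewer, sign_off, ctrl
W,H=560,420
def par(c):
    p=viewer.camera_params(c); f=H/2/np.tan(np.radians(p["fov_y"])/2)
    return p,f,R.from_quat(p["attitude"]).as_matrix()
def toworld(c,px,z):
    p,f,M=par(c); d=M@np.array([(px[0]-p["cx"])/f,-(px[1]-p["cy"])/f,-1]); o=np.array(p["xyz"])
    return o+d*(z-o[2])/d[2]
def topix(c,P):
    p,f,M=par(c); q=M.T@(np.array(P)-p["xyz"]); return np.array([p["cx"]-f*q[0]/q[2],p["cy"]+f*q[1]/q[2]])
E
python3 - <<'E'
from h import *
for c in("top","side"):
    print(c,viewer.camera_params(c)); im=viewer.read_camera(c); cv2.imwrite(f"pics/{c}0.png",im)
    for n in("driver_mid","home","tray_mid"):
        print(n,[(np.round(np.array(d["xy"])*[W,H],1).tolist(),round(d["confidence"],2)) for d in viewer.pinpoint(c,n)])
print(get_state())
E
```

```text
top {'fov_y': 45.56665659855176, 'cx': 284.3953521229935, 'cy': 206.53923462403642, 'xyz': array([ 0.35274428, -0.04446959,  0.96907946]), 'attitude': array([ 0.07615085, -0.05422326, -0.70287267,  0.70514601])}
driver_mid [([179.9, 191.8], 0.93), ([248.6, 282.0], 0.81), ([162.2, 279.3], 0.6)]
home [([269.5, 142.7], 0.94)]
tray_mid [([381.1, 238.4], 0.62)]
side {'fov_y': 48.48964355500894, 'cx': 281.82556972375085, 'cy': 210.82740399742556, 'xyz': array([-0.01611546,  0.50603746,  0.46112733]), 'attitude': array([-0.19799719,  0.47479546,  0.79576479, -0.31956969])}
driver_mid [([301.8, 277.7], 0.83), ([168.0, 267.6], 0.67), ([219.3, 327.3], 0.57)]
home [([215.3, 208.3], 0.98)]
tray_mid [([358.7, 205.8], 0.69)]
{'time': 0.4, 'qpos': array([ 9.52009208e-01,  2.86421314e-01,  1.57689064e+00,  1.68408589e-05,
        1.27862195e+00, -1.49971705e-01]), 'dq': array([-0.00022247, -0.001369  , -0.0022737 ,  0.00033432, -0.00061845,
       -0.00162187]), 'joint_efforts': array([-3.32320633e-04, -4.05285537e+01, -2.92354220e+01, -7.85126826e-05,
        2.00569753e-03, -2.30400411e-05]), 'eef_pos': array([0.30487841, 0.60211035, 0.23114054]), 'tcp_rot': array([ 2.32269288e-01,  9.72651504e-01, -1.55152395e-04, -7.14569245e-05]), 'contact_force': array([-0.38580051, -0.02810383, -0.05231898]), 'wrist_torque': array([-0.00565468,  0.02772088, -0.01179337]), 'finger_force': 0.0, 'opening': 0.9999791777064847}
```

View pics/top0.png

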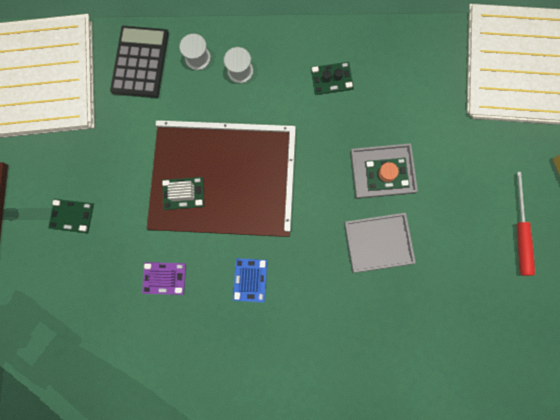

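View pics/side0.png

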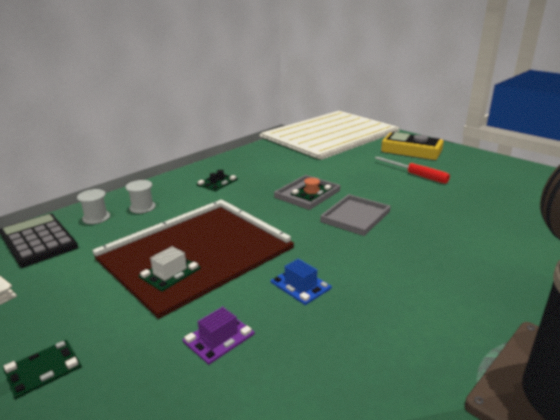

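The top view shows the three look-alikes: silver heat sink on a green board at (180,192) on the brown plate, blue at (249,281) and purple at (163,279). The green one fits the description. The empty tray is at (380,242) and the fence corner at about (290,128).

```bash
python3 - <<'E'
from h import *
im=viewer.read_camera("top")
cv2.imwrite("pics/crop1.png",cv2.resize(im[100:290,130:430],(800,507),interpolation=cv2.INTER_CUBIC))
for c,n in(("top","driver_mid"),("side","driver_mid")):
    if c=="side": viewer.read_camera(c)
    for d in viewer.outline_of(c,n):
        m=d["mask"]; r=cv2.minAreaRect(np.argwhere(m)[:,::-1].astype(np.float32)); print(c,r,d["confidence"])
def rect(px,z,c="top"):
    P=np.array([toworld(c,q,z)[:2] for q in px],np.float32); return cv2.minAreaRect(P*1000)
hsv=cv2.cvtColor(im,cv2.COLOR_BGR2HSV)
# brown plate
m=((hsv[...,0]<12)|(hsv[...,0]>172))&(hsv[...,1]>120)&(hsv[...,2]<110); m=m.astype(np.uint8); m[:100]=0;m[260:]=0;m[:,:140]=0;m[:,310:]=0
k=cv2.findContours(m,0,2)[0]; k=max(k,key=cv2.contourArea)[:,0]
print("plate z12",rect(k,.012))
q=cv2.boxPoints(cv2.minAreaRect(k.astype(np.float32)));print(q,[toworld("top",a,.012).round(4).tolist() for a in q])
# tray grey
g=((hsv[...,1]<60)).astype(np.uint8); t=np.zeros_like(g); t[205:280,335:425]=g[205:280,335:425]
k=max(cv2.findContours(t,0,2)[0],key=cv2.contourArea)[:,0]; print("tray z18",rect(k,.018))
for c,a in(("top",((179.9,191.8),(269.5,142.7),(381.1,238.4))),("side",((168,267.6),(215.3,208.3),(358.7,205.8)))):
    for p,z in zip(a,(.0295,.0295,.0215)): print(c,toworld(c,p,z).round(4))
E
```

```text
top ((163.332763671875, 278.3431091308594), (42.6321907043457, 33.17794418334961), 3.3664605617523193) 0.84
top ((183.01644897460938, 192.94383239746094), (31.200830459594727, 41.19397735595703), 87.87889862060547) 0.67
top ((249.40000915527344, 279.70001220703125), (32.304691314697266, 43.01756286621094), 4.763641834259033) 0.57
side ((166.64608764648438, 267.96630859375), (33.609825134277344, 55.558128356933594), 58.570438385009766) 0.86
side ((300.5664978027344, 283.0712585449219), (44.93553161621094, 40.305511474609375), 46.97493362426758) 0.62
side ((217.00003051757812, 335.5000305175781), (48.790367126464844, 57.27564239501953), 45.0) 0.61
plate z12 ((584.7901611328125, 116.89091491699219), (263.817626953125, 207.4613800048828), 87.34934997558594)
[[147.58688 228.8405 ]
 [152.36899 126.50322]
 [287.52246 132.8188 ]
 [282.74036 235.15608]] [[0.4872, 0.2523, 0.012], [0.6963, 0.2544, 0.012], [0.6817, -0.0195, 0.012], [0.4754, -0.0113, 0.012]]
tray z18 ((462.10150146484375, -194.9532928466797), (100.24800872802734, 121.03751373291016), 8.70740032196045)
top [0.5572 0.1879 0.0295]
top [0.6556 0.0153 0.0295]
top [ 0.4684 -0.1981  0.0215]
side [0.5501 0.1931 0.0295]
side [0.6557 0.0118 0.0295]
side [ 0.4621 -0.2037  0.0215]
```

View pics/crop1.png

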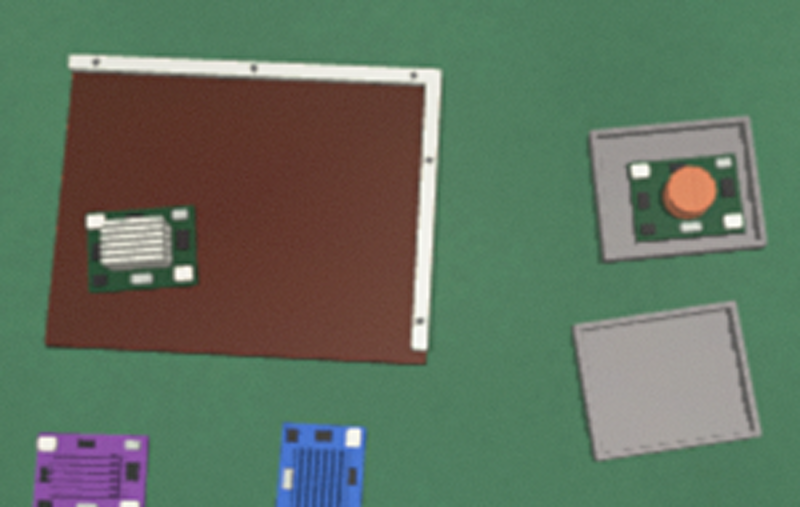

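The crop confirms it: a silver finned heat sink on a green board at crop (137,250). It is yawed about +4°, the plate about -2.7° and the tray about +8.7°. Grip across the board's 30 mm x side, so first I spin the tool +59°.

```bash
python3 -m handwheel '[[[0.0854,0,0,0,6.6],[0.0854,0,0,0,6.6],[0.0854,0,0,0,6.6],[0.0854,0,0,0,6.6],[0.0854,0,0,0,6.6],[0.0854,0,0,0,6.6],[0.0854,0,0,0,6.6],[0.0854,0,0,0,6.6],[0.0854,0,0,0,6.2],[0.0854,0,0,0,0]]]' 40
cat >> h.py <<'E'
def rel(P,yaw=None):
    s=get_state(); M=R.from_quat(s["tcp_rot"]).as_matrix()
    print("tcp",s["eef_pos"].round(4),"y-angle",np.degrees(np.arctan2(M[1,1],M[0,1])).round(2),"F",s["contact_force"].round(1),"q",s["qpos"].round(2),"t",s["time"],"open",round(s["opening"]*85.4,1))
    print("tool shift mm to target",(M.T@(np.array(P)-s["eef_pos"])*1000).round(1))
E
python3 - <<'E'
from h import *
im=viewer.read_camera("top")
for d in viewer.outline_of("top","driver_mid"):
    k=np.argwhere(d["mask"])[:,::-1]
    r=cv2.minAreaRect(np.array([toworld("top",q,.017)[:2]*1000 for q in k],np.float32)); print(r)
# heat-sink top (bright grey) at z=.047
hsv=cv2.cvtColor(im,cv2.COLOR_BGR2HSV)
c=im[165:225,150:215]; h=hsv[165:225,150:215]
m=((h[...,1]<60)&(h[...,2]>90)).astype(np.uint8)
m=cv2.morphologyEx(m,cv2.MORPH_CLOSE,np.ones((5,5)))
k=max(cv2.findContours(m,0,1)[0],key=cv2.contourArea)[:,0]+[150,165]
print("sink",cv2.minAreaRect(np.array([toworld("top",q,.047)[:2]*1000 for q in k],np.float32)))
rel([.554,.190,.12])
E
```

```text
time: 1.43
eef_pos: [0.3049, 0.6022, 0.2313]
tcp_rot: [0.682, 0.732, 0.0, 0.0]
contact_force: [0.5, -0.4, 0.3]
opening: 0.997
finger_force: 0.0
((389.97509765625, 50.394737243652344), (59.60707092285156, 79.35904693603516), 87.12641906738281)
((557.73974609375, 184.82632446289062), (60.91455841064453, 80.00888061523438), 4.100436687469482)Traceback (most recent call last):
  File "<stdin>", line 5, in <module>
  File "h.py", line 9, in toworld
    p,f,M=par(c); d=M@np.array([(px[0]-p["cx"])/f,-(px[1]-p["cy"])/f,-1]); o=np.array(p["xyz"])
          ~~~^^^
  File "h.py", line 6, in par
    p=viewer.camera_params(c); f=H/2/np.tan(np.radians(p["fov_y"])/2)
ValueError: time passes only in moves, steps and waits
```

```bash
python3 -m handwheel '[[[0.0854,-0.036,0.0185,0.009,0],[0.0854,-0.036,0.0185,0.009,0],[0.0854,-0.036,0.0185,0.009,0],[0.0854,-0.036,0.0185,0.009,0],[0.0854,-0.036,0.0185,0.009,0],[0.0854,-0.036,0.0185,0.009,0],[0.0854,-0.036,0.0185,0.009,0],[0.0854,-0.036,0.0185,0.009,0],[0.0854,-0.036,0.0185,0.009,0],[0.0854,-0.036,0.0185,0.009,0],[0.0854,-0.036,0.0185,0.009,0],[0.0854,-0.036,0.0185,0.009,0]]]'
python3 -m handwheel '[[[0.0854,0,0,0,0],[0.0854,0,0,0,0]]]'
sed -i 's/^def par(c):/import functools\n@functools.lru_cache\ndef par(c):/' h.py
python3 - <<'E'
from h import *
rel([.556,.187,.022])
for c in ("top","side"):
    cv2.imwrite(f"pics/{c}1.png",cv2.resize((viewer.read_camera(c)[110:260,120:300] if c=="top" else viewer.read_camera(c)[160:330,80:300]),None,fx=3,fy=3))
E
```

```text
time: 2.53
eef_pos: [0.5584, 0.1855, 0.1233]
tcp_rot: [0.68, 0.733, 0.0, 0.0]
contact_force: [1.4, 0.3, -0.6]
opening: 0.998
finger_force: 0.0
time: 2.7
eef_pos: [0.5582, 0.1853, 0.1228]
tcp_rot: [0.682, 0.731, -0.0, -0.0]
contact_force: [-0.8, -0.1, 0.3]
opening: 0.995
finger_force: 0.0
tcp [0.5582 0.1853 0.1228] y-angle 4.01 F [-0.8 -0.1  0.3] q [0.15 0.21 1.88 0.   1.05 0.08] t 2.7 open 85.0
tool shift mm to target [  1.8  -2.  100.8]
```

View pics/side1.png

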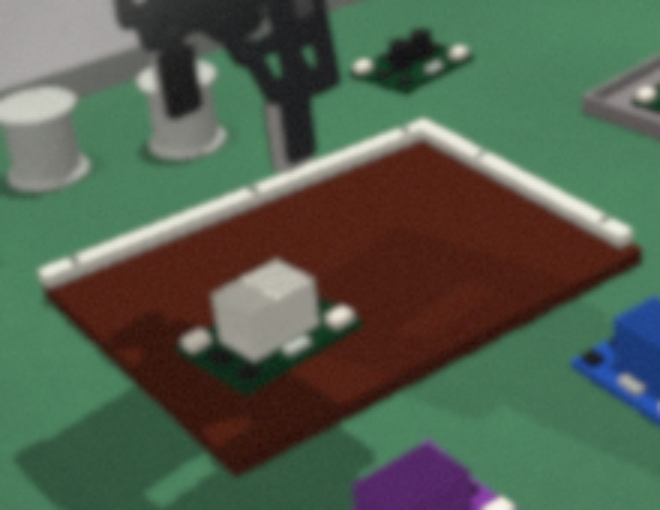

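The fingers hang above the board, with the heat sink at about (265,310) in the crop, and nothing blocks the way. Descend and grip.

```bash
python3 -m handwheel '[[[0.0854,0.001,-0.001,0.016,0],[0.0854,0,0,0.016,0],[0.0854,0,0,0.016,0],[0.0854,0,0,0.016,0],[0.0854,0,0,0.014,0],[0.0854,0,0,0.012,0],[0.0854,0,0,0.008,0],[0.0854,0,0,0,0],[0.0854,0,0,0,0]]]'
python3 -m handwheel '[[[0.06,0,0,0,0],[0.05,0,0,0,0],[0.042,0,0,0,0],[0.036,0,0,0,0],[0.03,0,0,0,0],[0.02,0,0,0,0],[0.01,0,0,0,0],[0.01,0,0,0,0],[0.01,0,0,0,0],[0.01,0,0,0,0]]]' 30
python3 - <<'E'
from h import *
rel([.6555,.0155,.024])
cv2.imwrite("pics/side2.png",cv2.resize(viewer.read_camera("side")[160:330,80:300],None,fx=3,fy=3))
E
```

```text
time: 3.55
eef_pos: [0.5562, 0.1889, 0.0254]
tcp_rot: [0.681, 0.733, -0.0, -0.0]
contact_force: [0.4, 0.3, -0.3]
opening: 0.999
finger_force: 0.0
time: 4.38
eef_pos: [0.5569, 0.1882, 0.0259]
tcp_rot: [0.681, 0.732, 0.0, 0.0]
contact_force: [-0.3, -0.7, 4.5]
opening: 0.346
finger_force: 30.8
tcp [0.5569 0.1882 0.0259] y-angle 4.14 F [-0.3 -0.7  4.5] q [ 0.15  0.35  1.91 -0.    0.88  0.08] t 4.3833 open 29.5
tool shift mm to target [-179.4   85.8    2. ]
```

View pics/side2.png

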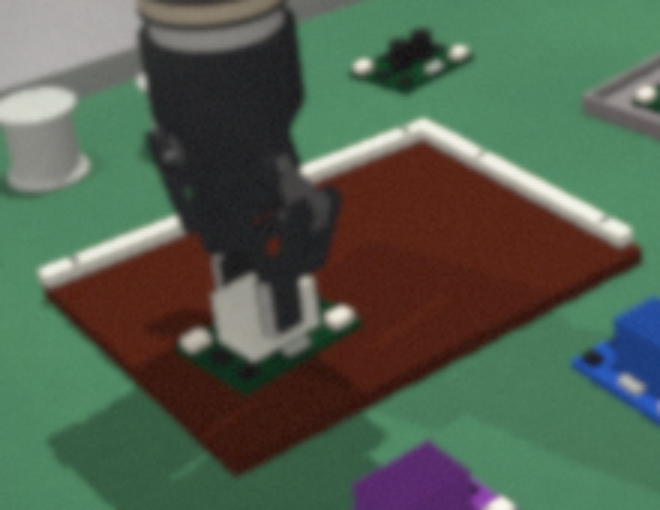

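```bash
python3 -m handwheel '[[[0.01,0,0,0,3.4],[0.01,0,0,0,3.3],[0.01,-0.016,0.01,0,0],[0.01,-0.016,0.01,0,0],[0.01,-0.016,0.01,0,0],[0.01,-0.016,0.01,0,0],[0.01,-0.016,0.01,0,0],[0.01,-0.016,0.01,0,0],[0.01,-0.016,0.01,0,0],[0.01,-0.016,0.01,0,0],[0.01,-0.016,0.01,0,0],[0.01,-0.012,0.008,0,0]]]'
python3 -m handwheel '[[[0.01,0,0,0,0],[0.01,0,0,0,0]]]'
python3 - <<'E'
from h import *
rel([.6555,.0155,.024])
E
```

```text
time: 5.43
eef_pos: [0.648, 0.028, 0.0259]
tcp_rot: [0.723, 0.691, 0.001, -0.001]
contact_force: [-3.3, 3.9, 6.1]
opening: 0.343
finger_force: 31.1
time: 5.6
eef_pos: [0.6487, 0.0268, 0.026]
tcp_rot: [0.723, 0.691, 0.001, 0.002]
contact_force: [1.6, -2.8, 3.9]
opening: 0.345
finger_force: 30.7
tcp [0.6487 0.0268 0.026 ] y-angle -2.6 F [ 1.6 -2.8  3.9] q [-0.11  0.46  1.76 -0.    0.92 -0.07] t 5.6 open 29.4
tool shift mm to target [-11.    7.3   2. ]
```

Creep towards the far fence (+y tool) first, then the right one.

```bash
for i in 1; do python3 -m handwheel '[[[0.01,0,0.002,0,0],[0.01,0,0.002,0,0],[0.01,0,0.001,0,0],[0.01,0,0,0,0]]]'; python3 -m handwheel '[[[0.01,-0.002,0,0,0],[0.01,-0.002,0,0,0],[0.01,-0.002,0,0,0],[0.01,-0.001,0,0,0],[0.01,0,0,0,0]]]'; done
```

```text
time: 5.93
eef_pos: [0.6509, 0.0282, 0.026]
tcp_rot: [0.722, 0.691, -0.002, -0.001]
contact_force: [-4.3, -2.2, 9.1]
opening: 0.34
finger_force: 31.5
time: 6.35
eef_pos: [0.6518, 0.0232, 0.0259]
tcp_rot: [0.723, 0.691, 0.001, -0.001]
contact_force: [-0.6, 3.4, 6.8]
opening: 0.342
finger_force: 31.1
```

```bash
python3 -m handwheel '[[[0.01,0,0.001,0,0],[0.01,0,0.001,0,0],[0.01,0,0.001,0,0],[0.01,0,0,0,0]]]'; python3 -m handwheel '[[[0.01,-0.002,0,0,0],[0.01,-0.002,0,0,0],[0.01,-0.001,0,0,0],[0.01,-0.001,0,0,0],[0.01,0,0,0,0]]]'
python3 -m handwheel '[[[0.01,0,0.001,0,0],[0.01,0,0.001,0,0],[0.01,0,0.001,0,0],[0.01,0,0,0,0]]]'; python3 -m handwheel '[[[0.01,-0.001,0,0,0],[0.01,-0.001,0,0,0],[0.01,-0.001,0,0,0],[0.01,0,0,0,0]]]'
```

```text
time: 6.68
eef_pos: [0.6531, 0.0228, 0.026]
tcp_rot: [0.722, 0.692, -0.001, -0.002]
contact_force: [-6.6, 1.4, 9.0]
opening: 0.346
finger_force: 31.6
time: 7.1
eef_pos: [0.6542, 0.0201, 0.0261]
tcp_rot: [0.723, 0.69, 0.002, -0.003]
contact_force: [-2.5, 11.3, 7.9]
opening: 0.343
finger_force: 31.2
time: 7.43
eef_pos: [0.6546, 0.0201, 0.0261]
tcp_rot: [0.723, 0.691, -0.0, -0.006]
contact_force: [-8.8, 10.1, 13.4]
opening: 0.345
finger_force: 32.0
time: 7.77
eef_pos: [0.6546, 0.02, 0.0263]
tcp_rot: [0.724, 0.69, 0.002, -0.007]
contact_force: [-8.2, 18.1, 14.4]
opening: 0.343
finger_force: 32.0
```

```bash
python3 -m handwheel '[[[0.01,0,0.001,0,0],[0.01,0,0.001,0,0],[0.01,0,0,0,0],[0.01,0,0,0,0]]]'; python3 - <<'E'
from h import *
rel([.6555,.0155,.024])
a=viewer.read_camera("top")[105:195,200:310]; b=viewer.read_camera("side")[170:270,150:300]
cv2.imwrite("pics/home.png",np.hstack([cv2.resize(a,(400,327)),cv2.resize(b,(400,327))]))
E
```

```text
time: 8.1
eef_pos: [0.6549, 0.02, 0.0262]
tcp_rot: [0.723, 0.69, -0.0, -0.009]
contact_force: [-12.6, 18.1, 17.4]
opening: 0.344
finger_force: 32.5
tcp [0.6549 0.02   0.0262] y-angle -2.68 F [-12.6  18.1  17.4] q [-0.13  0.48  1.73  0.01  0.95 -0.09] t 8.1 open 29.4
tool shift mm to target [-4.5  0.8  2.2]
```

View pics/home.png

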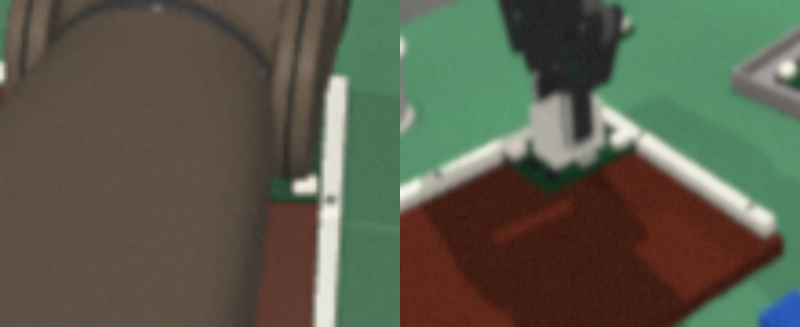

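The board sits in the corner: in the left panel its edge touches the right fence at (318,185), and in the right panel it is against both bars. I'll back off, release briefly so it settles flat, then regrip and lift.

```bash
python3 -m handwheel '[[[0.01,0.002,-0.004,0,0],[0.01,0,0,0,0],[0.055,0,0,0,0],[0.055,0,0,0,0],[0.055,0,0,0,0],[0.055,0,0,0,0],[0.055,0,0,0,0],[0.01,0,0,0,0],[0.01,0,0,0,0],[0.01,0,0,0,0],[0.01,0,0,0,0],[0.01,0,0,0,0]]]' 40
python3 -m handwheel '[[[0.01,0,0,0,0],[0.01,0,0,-0.004,0],[0.01,0,0,-0.01,0],[0.01,0,0,-0.015,0],[0.01,0,0,-0.015,0],[0.01,0,0,-0.015,0],[0.01,0,0,-0.015,0],[0.01,0,0,-0.015,0],[0.01,0,0,0,0]]]'
python3 - <<'E'
from h import *
rel([.465,-.1985,.11])
E
```

```text
time: 9.2
eef_pos: [0.6546, 0.0134, 0.0252]
tcp_rot: [0.723, 0.691, -0.001, -0.001]
contact_force: [-5.1, -1.1, 3.6]
opening: 0.34
finger_force: 41.1
time: 9.95
eef_pos: [0.6587, 0.0133, 0.1201]
tcp_rot: [0.723, 0.691, 0.003, 0.003]
contact_force: [1.4, 0.3, -1.4]
opening: 0.343
finger_force: 40.5
tcp [0.6587 0.0133 0.1201] y-angle -2.56 F [ 1.4  0.3 -1.4] q [-0.13  0.35  1.71  0.    1.07 -0.09] t 9.95 open 29.3
tool shift mm to target [-220.3 -184.2    8.6]
```

```bash
python3 -m handwheel '[[[0.01,0,0,0,-5.6],[0.01,0,0,0,-5.7],[0.01,-0.01,-0.0125,0,0],[0.01,-0.02,-0.025,0,0],[0.01,-0.022,-0.027,0,0],[0.01,-0.022,-0.027,0,0],[0.01,-0.022,-0.027,0,0],[0.01,-0.022,-0.027,0,0],[0.01,-0.022,-0.027,0,0],[0.01,-0.02,-0.026,0,0],[0.01,-0.014,-0.018,0,0],[0.01,-0.007,-0.0085,0,0]]]'
python3 -m handwheel '[[[0.01,0,0,0.015,0],[0.01,0,0,0.015,0],[0.01,0,0,0.01,0],[0.01,0,0,0,0],[0.01,0,0,0,0]]]'
python3 - <<'E'
from h import *
rel([.4635,-.198,.0186])
a=viewer.read_camera("top")[190:290,320:440]; b=viewer.read_camera("side")[140:250,290:420]
cv2.imwrite("pics/tray.png",np.hstack([cv2.resize(a,(400,333)),cv2.resize(b,(400,333))]))
for z in (.018,):
  for n in ("top",): print(topix(n,[.4635,-.198,z]))
E
```

```text
time: 10.95
eef_pos: [0.4589, -0.201, 0.1142]
tcp_rot: [0.652, 0.758, -0.0, -0.0]
contact_force: [0.2, -0.4, -1.8]
opening: 0.34
finger_force: 40.5
time: 11.37
eef_pos: [0.4608, -0.1988, 0.0737]
tcp_rot: [0.651, 0.759, -0.0, -0.001]
contact_force: [-0.5, -0.1, -1.3]
opening: 0.342
finger_force: 40.4
tcp [ 0.4608 -0.1988  0.0737] y-angle 8.78 F [-0.5 -0.1 -1.3] q [-0.61  0.1   2.11  0.    0.93 -0.76] t 11.3667 open 29.2
tool shift mm to target [ 0.3  2.9 55.1]
[380.81722439 241.1779186 ]
```

View pics/tray.png

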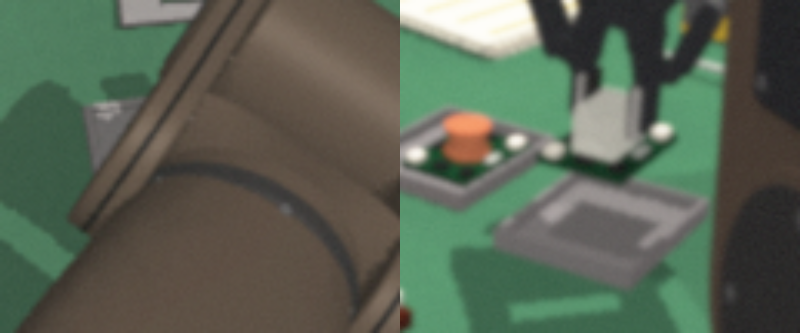

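The board hangs flat above the tray, with the tray rim at (497,240)-(710,205) in the right panel. One quick check of the tray's centre from its side-view rim.

```bash
python3 - <<'E'
from h import *
im=cv2.imread("pics/side0.png"); hsv=cv2.cvtColor(im,cv2.COLOR_BGR2HSV)
m=np.zeros((H,W),np.uint8); m[185:240,312:400]=(hsv[185:240,312:400,1]<70)
k=max(cv2.findContours(m,0,1)[0],key=cv2.contourArea)[:,0]
print(k.min(0),k.max(0),cv2.minAreaRect(np.array([toworld("side",q,.018)[:2]*1000 for q in k],np.float32)))
for x in(-49,49):
  for y in(-59,59):
    c,s=np.cos(.152),np.sin(.152); P=[.4635+(c*x-s*y)/1000,-.198+(s*x+c*y)/1000,.018]
    print(topix("side",P).round(),topix("top",P).round())
E
```

```text
[320 194] [390 235] ((453.6551513671875, -180.7220458984375), (109.74010467529297, 143.4644317626953), 8.87085247039795)
[391. 203.] [417. 262.]
[365. 227.] [355. 271.]
[349. 192.] [407. 211.]
[321. 213.] [346. 221.]
```

The projected corners match the rim in both pictures, so lower slowly.

```bash
python3 -m handwheel '[[[0.01,0,0.002,0.008,0],[0.01,0,0,0.01,0],[0.01,0,0,0.01,0],[0.01,0,0,0.009,0],[0.01,0,0,0.006,0],[0.01,0,0,0.004,0],[0.01,0,0,0.003,0],[0.01,0,0,0.002,0],[0.01,0,0,0,0],[0.01,0,0,0,0]]]'
```

```text
time: 12.3
eef_pos: [0.4631, -0.1993, 0.0226]
tcp_rot: [0.651, 0.759, 0.0, 0.0]
contact_force: [-0.7, 0.4, -2.2]
opening: 0.342
finger_force: 40.5
```

```bash
python3 -m handwheel '[[[0.01,0,0,0.001,0],[0.01,0,0,0.001,0],[0.01,0,0,0.001,0],[0.01,0,0,0,0],[0.01,0,0,0,0]]]'
```

```text
time: 12.72
eef_pos: [0.4629, -0.1991, 0.0193]
tcp_rot: [0.651, 0.759, -0.0, 0.0]
contact_force: [-0.5, -0.4, -1.6]
opening: 0.344
finger_force: 40.5
```

```bash
python3 -m handwheel '[[[0.01,0,0,0.001,0],[0.01,0,0,0.001,0],[0.01,0,0,0,0],[0.01,0,0,0,0]]]'; python3 -m handwheel '[[[0.01,0,0,0.001,0],[0.01,0,0,0,0],[0.01,0,0,0,0]]]'
```

```text
time: 13.05
eef_pos: [0.4629, -0.1991, 0.0173]
tcp_rot: [0.651, 0.759, -0.0, -0.0]
contact_force: [0.7, -0.7, -1.8]
opening: 0.343
finger_force: 40.4
time: 13.3
eef_pos: [0.463, -0.1992, 0.0172]
tcp_rot: [0.651, 0.759, -0.0, -0.0]
contact_force: [-2.8, 1.9, 5.5]
opening: 0.34
finger_force: 41.4
```

Contact (+5.5 N) at the expected height. Release, retreat and look.

```bash
python3 -m handwheel '[[[0.04,0,0,0,0],[0.05,0,0,0,0],[0.06,0,0,0,0],[0.06,0,0,0,0],[0.06,0,0,-0.005,0],[0.06,0,0,-0.015,0],[0.06,0,0,-0.02,0],[0.06,0,0,-0.025,0],[0.06,0,0,-0.03,0],[0.06,0,0,-0.03,0],[0.06,0,0,-0.03,0],[0.06,0,0,0,0]]]'
python3 -m handwheel '[[[0.06,0.04,0,0,0],[0.06,0.04,0,0,0],[0.06,0.04,0,0,0],[0.06,0.04,0,0,0],[0.06,0.04,0,0,0],[0.06,0.03,0,0,0],[0.06,0,0,0,0],[0.06,0,0,0,0],[0.06,0,0,0,0]]]'
python3 - <<'E'
from h import *
a=viewer.read_camera("top")[190:290,320:440]; b=viewer.read_camera("side")[140:250,290:420]
cv2.imwrite("pics/end.png",np.hstack([cv2.resize(a,(400,333)),cv2.resize(b,(400,333))]))
E
```

```text
time: 14.3
eef_pos: [0.4664, -0.2014, 0.179]
tcp_rot: [0.651, 0.759, 0.001, 0.007]
contact_force: [0.6, -0.7, 0.4]
opening: 0.705
finger_force: 0.0
time: 15.05
eef_pos: [0.428, 0.028, 0.1714]
tcp_rot: [0.651, 0.759, -0.0, 0.0]
contact_force: [0.3, 0.4, 0.4]
opening: 0.699
finger_force: 0.0
```

View pics/end.png

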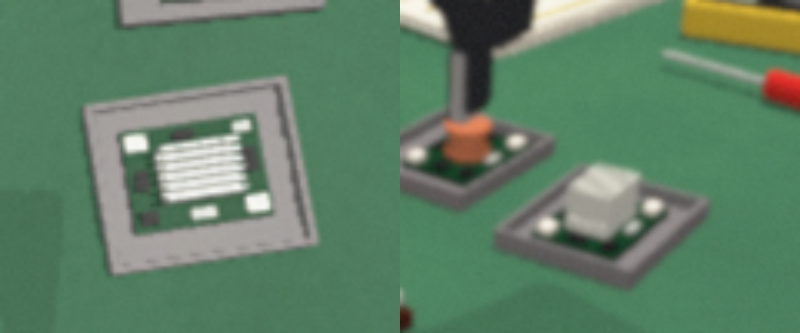

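The board lies flat and centred in the empty tray, at about (200,175) in the left panel, and the gripper is clear of it.

```bash
python3 -c "
from plant import sign_off
print(sign_off())"
```

```text
the job is handed in; nothing more can be done
None
```

The driver board was slid home against both fences, picked up by its heat sink, set down flat near the middle of the empty tray and released; the job is handed in, at about 15 s of the 64 s allowed, and no verdict was shown.

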